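Wiggle the pocket microscope out of its case and stand it on the chip

TASK

The pocket microscope sits tight in the rubber-lined cutout of its sloping case, and the case only stands loose on the bench. Take it by its protruding end and work it out with small twisting wiggles and a light pull, without lifting, tipping or dragging the case along, then stand it upright, foot down, in the middle of the large square chip on the circuit board and let go. Leave everything else where it lies.

Things in the scene. Friction and masses are not known exactly. Their poses are not given: they have to be found in the camera images.
- case: Grey case, 150 x 150 mm base, 1.2 to 1.6 kg, loose on rubber feet: a straight pull of 9 to 15 N along the cutout drags or lifts it. Origin: centre of its underside, z up. Its grey foam face (84 x 140 mm, 4 mm rim) slopes towards its own -x (robot side): the cutout's axis, pointing out, is (-0.5, 0, 0.866) in the case frame, 30 degrees from vertical.
- mouth (a point): Centre of the cutout's mouth, mid-face, at (-25, 0, 78) mm in the case frame. Inside, two sprung rubber jaws (+y and -y sides) squeeze the barrel 3.5 to 19.5 mm below the mouth; 1.5 mm play up and down the slope. They let go after a rise of 13 to 29 mm. The face is flat 60 mm around, but for two flush lens rings (4 mm proud) 50 mm off in y.
- cutout_floor (a point): Centre of the cutout's floor, 32 mm below the mouth along the axis; the foot rests there at first. Slipping the barrel straight out takes 15 to 21 N; while it is twisted to and fro about its own axis (about 0.3 rad each way, any angle will do, so that its skin slides several times farther round than up) a pull of a few N raises it bit by bit.
- scope_mid (a point): Centre (half-way up, on the axis) of the pocket microscope: a plain straight round barrel, 24 mm in diameter, 92 mm long, 90 to 145 g, aluminium with a black ribbed sleeve on its upper end. z points along the barrel from foot to eyepiece. At the start it stands in the cutout with its axis along the cutout's, foot on the floor, the top 60 mm protruding.
- scope_foot (a point): Centre of the microscope's flat lower end (foot), 46 mm below its centre along the barrel.
- chip_top (a point): Centre of the top of the large black square chip, 44 x 44 mm, level, 16 mm above the bench, on a tan circuit board 150 x 120 mm that is fixed to the bench. Its axes are the board's. No other part of the board rises more than 8 mm above the chip's top.
- spool_mid (a point): Bystander: solder spool, standing, 54 mm diameter, 38 mm high; its centre.
- driver_grip (a point): Bystander: small screwdriver lying on the bench, 160 mm long, x along it towards the tip; the point is in its handle.
- jar_mid (a point): Bystander: small jar, 44 mm diameter, 50 mm high; its centre.
Not all that is in view belongs to the job. Of the things that look like the part that bears scope_mid, the smallest one is meant.

How it is judged:
On the way:
1. the microscope is out of its cutout and clear of the case (distance between scope_foot and cutout_floor above 0.04 m and contact force between scope and case below 0.1 N), for 0.1 s.
At the end, for the whole second after the job is handed in: The microscope stands upright (within 0.1 rad), foot down on the large chip, its foot within 12 mm of the chip's centre and 5 mm of its top, at rest and released; the case stands within 20 mm of its starting place and upright (horizontal distance between scope_foot and chip_top below 0.012 m and z of scope_foot in the frame of chip_top between -0.005 and 0.005 m and angle between each of scope_mid, case's own z axis and vertical below 0.1 rad and z of scope_mid in the frame of chip_top above 0.02 m and linear speed of scope below 0.02 m/s and distance of case from where it was at the start of the episode below 0.02 m); the robot touches nothing.
It fails at once if the case is lifted or dragged by more than 20 mm, or tipped by more than 0.1 rad (not (distance of case from where it was at the start of the episode below 0.02 m and angle between case's own z axis and vertical below 0.1 rad)).
It fails at once if the spool is moved by more than 20 mm (distance of spool_mid from where it was at the start of the episode above 0.02 m).
It fails at once if the driver is moved by more than 20 mm (distance of driver_grip from where it was at the start of the episode above 0.02 m).
It fails at once if the jar is moved by more than 20 mm (distance of jar_mid from where it was at the start of the episode above 0.02 m).
It also fails if it takes over 67 s, if anything falls off the work surface, if the arm or the gripper's body presses on something with over 40 N, if the wrist force passes 120 N, or if a joint passes its speed limit or range.

ROBOT

A 6-joint arm with a two-finger parallel gripper is mounted at the origin on the work surface. World frame = base frame: x ahead of the robot, y to its left, z up, the work surface at z = 0. Lengths are in m, angles in rad, forces in N, time in s.
With the tool pointing down it reaches from about 0.35 to 0.975 m from the base axis. Payload 4.9 kg.
Tool frame: the origin (TCP) lies at the very end of the fingers, on their centre line; the grasp point (between the pads) lies 19 mm behind it; z points along the fingers, y is the direction in which the jaws open and shut (so a half turn about z gives the same grasp; the last joint's range is limited). The gripper opens to 85 mm and grips with 20 to 120 N. Pads are 22 mm wide; open, the fingers measure 114 mm over their backs; the gripper's body (76 mm by 85 mm) begins 54 mm behind the grasp point. The pads swing forward as they close: fully open they stand 13 mm farther back than shut.
Start: joints at [1.001, 0.053, 1.613, -0, 1.476, -0.119], TCP at [0.272, 0.563, 0.231] pointing down, gripper open.
Joint ranges: [-3.01, 3.01], [-1.01, 2.22], [0.06, 2.58], [-1.02, 4.17], [0.09, 2.62], [-3.14, 3.14]. Speed limits (rad/s): [2.57, 2.57, 3.14, 3.14, 3.14, 3.14].

INTERFACE

Orientations are given as a unit quaternion [w, x, y, z].
In Python, from plant import monitor, eyes, manip gives the robot as it stands.
- The arm moves only by the tool step_arm, never from a script. Its argument "motion" is a list of rows, each a list of 7 numbers: the shift along the world's x, y, z scaled (see below), then the turn, a rotation vector about the world's x, y, z scaled (see below), then the closure in counts, from 0 (fully open) to 255 (shut). In form: [[x, y, z, ax, ay, az, grip], ...]. A call has 1 to 10 rows; each row is the pose to reach, as a shift and turn from the pose commanded when the call began; what a row does not reach only later rows make up. The controller multiplies each number of a shift by 0.5 m and each number of a turn by 1.5 rad. A row lasts 1/10 s, in which the tool goes at most 50 mm and 8.59 degrees, less where a joint would pass 70% of its speed; a pose out of reach is approached as far as the arm can. A call with a number of a shift or a turn outside -1 to 1 is refused whole. A call with a gripper value outside its range is refused whole. The fingers move at their own pace and stop on an object; the grip force is fixed at half the most. Time passes only in rows, so rows that repeat a pose let the fingers close. It gives the time, the measured TCP pose, the force and the opening at its end, in the units of the state.
- monitor.state(): the state, without advancing time (a new reading comes with each control period).
- eyes.grab_frame(name): name is "side" or "top" or "wrist"; returns a dict with "pixels" (400x640x3 uint8, red, green, blue), "mtx" (3x3 intrinsics, pixels), "rvec" (rotation vector, rad) and "tvec" (3), from world to camera coordinates, as OpenCV has them; the wrist camera has in their place "hand_eye" (4x4, takes a point from camera to tool coordinates, whose origin is the TCP and whose axes are the flange's). Camera axes: x right, y down, z forward; pixel columns grow to the right and rows downward; lengths in m; the calibration is good to about 2 mm. A picture is of the moment at which its call begins: read the wrist's pose just before it. There is no depth.
- manip.job_done(): hands the job in, once; it reports no verdict.
Trained networks look in the newest picture that a camera, given by its name, has taken for a name from the list of things; names that differ only in an ending like _2 or _b are one class to them, and where a whole thing is asked for, a point or a joint stands for the part that bears it (a point fixed in the world has none). Each returns a list of dicts, best first, with "p" (0 to 1); they miss things now and then, are a little off and sometimes report something else, mostly with a low value. They report only what shows in the picture. A call takes as long as a camera call. They do not tell look-alikes from the thing itself.
- eyes.look_for(name, camera): "box" ([centre column, centre row, width, height] in pixels, round what is visible of it).
- eyes.pinpoint(name, camera): "uv" ([column, row] in pixels: a listed point, or the origin of a listed thing).
The state is a dict: "time": time; "joint_pos": joint angles; "joint_vel": joint speeds; "joint_efforts": joint torques, N m; "tool_pos": TCP position; "tool_rot": TCP orientation; "contact_force": force on the tool from outside, world axes, zero at the start; "ft_torque": the same for the moment, N m; "gripper_width": opening from 0.0 (shut) to 1.0 (fully open).
Only numpy, scipy, OpenCV 4.12 (cv2) and the standard library are available. Lean on these libraries where they do the work, as an engineer would, in place of code of your own. Each camera call takes 0.05 s, during which the arm holds its last target.

## Working session

There is one attempt and no reset: what is moved stays moved. The work goes in short steps, Python scripts to look and compute and a tool call to move; the robot and the scene stay as the last step left them, time stands still between calls to the robot, and variables do not carry over. Pictures are saved under pics/ and viewed, and the job is handed in when it is done.

Besides the shell and the picture viewer there is one more tool, called after "Emit:" as name(argument=value, ...) on one line, values as JSON. step_arm: Moves the arm, as the interface text tells. Its arguments: {"type":"object","properties":{"motion":{"type":"array","items":{"type":"array","items":{"type":"number"}}}},"required":["motion"]}

```bash
ls; mkdir -p pics
python3 - <<'E'
from plant import monitor, eyes, manip
import cv2,numpy as np
s=monitor.state();print({k:np.round(v,3).tolist() for k,v in s.items()})
for c in ["side","top","wrist"]:
    f=eyes.grab_frame(c);cv2.imwrite(f"pics/{c}0.png",f["pixels"][:,:,::-1])
    print(c,{k:np.round(np.array(v),4).tolist() for k,v in f.items() if k!="pixels"})
    for n in ["case","mouth","scope_mid","scope_foot","chip_top","spool_mid","driver_grip","jar_mid"]:
        print(n,[(np.round(d["uv"]).tolist(),round(d["p"],2)) for d in eyes.pinpoint(n,c)])
    print("box",[(np.round(d["box"]).tolist(),round(d["p"],2)) for d in eyes.look_for("scope_mid",c)])
E
```

```text
pics
{'time': 0.0, 'joint_pos': [1.001, 0.053, 1.614, 0.0, 1.476, -0.119], 'joint_vel': [-0.001, -0.001, 0.001, -0.001, -0.0, -0.002], 'joint_efforts': [0.002, -39.368, -37.018, 0.0, 0.007, 0.0], 'tool_pos': [0.272, 0.562, 0.23], 'tool_rot': [-0.0, 0.223, 0.975, -0.001], 'contact_force': [0.328, 0.705, 0.204], 'ft_torque': [0.003, 0.028, 0.003], 'gripper_width': 1.001}
side {'mtx': [[409.2308, 0.0, 321.3728], [0.0, 409.2308, 195.1775], [0.0, 0.0, 1.0]], 'rvec': [2.1153, -0.7347, 0.362], 'tvec': [-0.4341, 0.3085, 0.8416]}
case [([274.0, 190.0], 0.67)]
mouth [([261.0, 172.0], 0.82)]
scope_mid [([209.0, 219.0], 0.77), ([249.0, 156.0], 0.71)]
scope_foot [([228.0, 208.0], 0.59), ([249.0, 169.0], 0.54), ([267.0, 180.0], 0.51)]
chip_top [([372.0, 256.0], 0.59)]
spool_mid [([361.0, 198.0], 0.55)]
driver_grip [([278.0, 247.0], 0.61), ([374.0, 254.0], 0.2)]
jar_mid [([299.0, 159.0], 0.67)]
box [([211.0, 220.0, 45.0, 35.0], 0.85), ([257.0, 169.0, 18.0, 18.0], 0.66), ([248.0, 153.0, 12.0, 17.0], 0.6)]
top {'mtx': [[393.2992, 0.0, 305.6388], [0.0, 393.2992, 202.177], [0.0, 0.0, 1.0]], 'rvec': [2.
[... 244 characters left out ...]
, 215.0], 0.69), ([230.0, 287.0], 0.55)]
chip_top [([390.0, 207.0], 0.96)]
spool_mid [([310.0, 149.0], 0.81)]
driver_grip []
jar_mid [([193.0, 160.0], 0.83), ([214.0, 232.0], 0.74)]
box [([143.0, 206.0, 54.0, 34.0], 0.91), ([210.0, 234.0, 19.0, 24.0], 0.74), ([232.0, 316.0, 25.0, 58.0], 0.62)]
wrist {'mtx': [[313.357, 0.0, 318.0023], [0.0, 313.357, 197.7622], [0.0, 0.0, 1.0]], 'hand_eye': [[-0.0004, -0.9449, -0.3273, 0.0844], [1.0, -0.0001, -0.001, -0.0004], [0.0009, -0.3273, 0.9449, -0.1425], [0.0, 0.0, 0.0, 1.0]]}
case []
mouth []
scope_mid [([112.0, 309.0], 0.77)]
scope_foot []
chip_top []
spool_mid []
driver_grip [([43.0, 397.0], 0.96)]
jar_mid []
box [([103.0, 301.0, 82.0, 63.0], 0.72)]
```

View pics/side0.png

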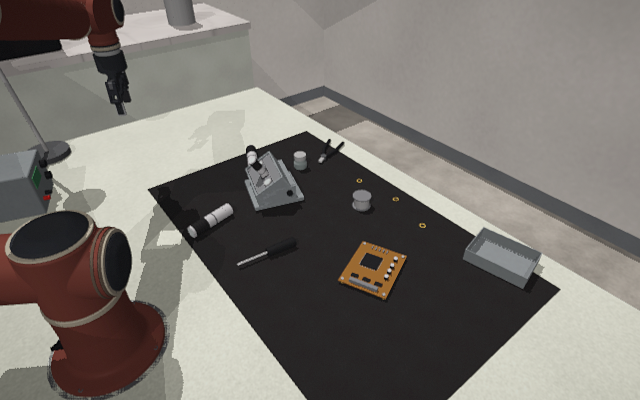

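View pics/top0.png

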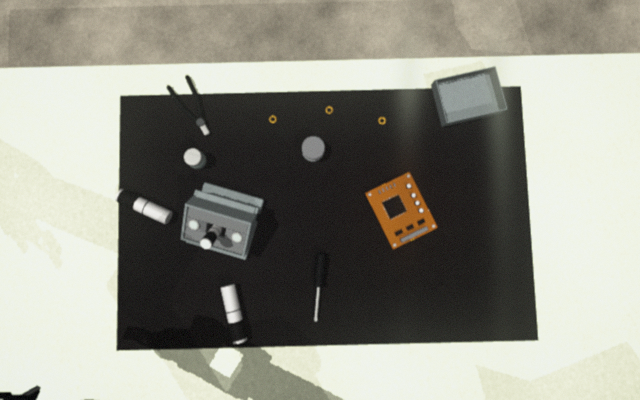

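View pics/wrist0.png

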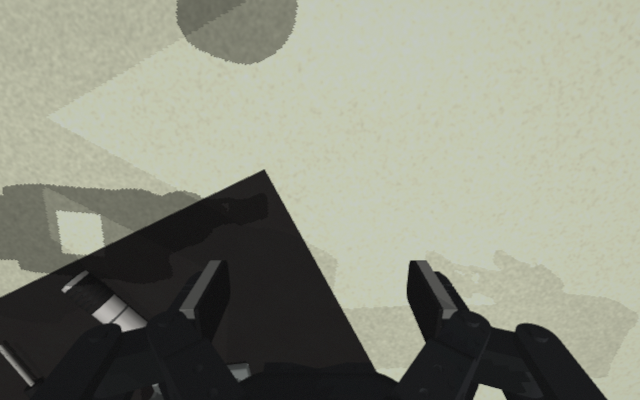

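```bash
cat > h.py <<'E'
import numpy as np,cv2
from scipy.spatial.transform import Rotation as R
from plant import monitor, eyes, manip
def cam(f):
    Rm,_=cv2.Rodrigues(np.array(f["rvec"],float));return np.array(f["mtx"]),Rm,np.array(f["tvec"],float).reshape(3)
def ray(c,uv):
    K,Rm,t=c;d=Rm.T@np.linalg.inv(K)@np.array([uv[0],uv[1],1.]);return -Rm.T@t,d/np.linalg.norm(d)
def onz(c,uv,z):
    o,d=ray(c,uv);return o+d*(z-o[2])/d[2]
def tri(cs,uvs):
    A=0;b=0
    for c,u in zip(cs,uvs):
        o,d=ray(c,u);P=np.eye(3)-np.outer(d,d);A=A+P;b=b+P@o
    x=np.linalg.solve(A,b)
    return x,[np.linalg.norm((np.eye(3)-np.outer(ray(c,u)[1],ray(c,u)[1]))@(x-ray(c,u)[0])) for c,u in zip(cs,uvs)]
def proj(c,X):
    K,Rm,t=c;p=(Rm@np.atleast_2d(X).T).T+t;q=(K@p.T).T;return q[:,:2]/q[:,2:]
def wcam(f,s):
    H=np.array(f["hand_eye"]);T=np.eye(4);q=s["tool_rot"];T[:3,:3]=R.from_quat([q[1],q[2],q[3],q[0]]).as_matrix();T[:3,3]=s["tool_pos"]
    M=np.linalg.inv(T@H);return np.array(f["mtx"]),M[:3,:3],M[:3,3]
E
python3 - <<'E'
from h import *
S=eyes.grab_frame("side");T=eyes.grab_frame("top")
s,t=cam(S),cam(T)
print("mouth",tri([s,t],[(261,172),(215,230)]))
print("mid",tri([s,t],[(249,156),(213,231)]))
print("chip",tri([s,t],[(372,256),(390,207)]),onz(t,(390,207),.016),onz(s,(372,256),.016))
print("spool",onz(t,(310,149),.019),"jar",onz(t,(193,160),.025))
def z(im,c,w,n,k=6):
    x,y=c;o=im[y-w:y+w,x-w:x+w,::-1];cv2.imwrite(n,cv2.resize(o,None,fx=k,fy=k,interpolation=cv2.INTER_CUBIC))
z(S["pixels"],(270,175),48,"pics/cs.png");z(T["pixels"],(222,225),48,"pics/ct.png");z(T["pixels"],(400,210),45,"pics/bt.png")
E
```

```text
mouth (array([0.52463322, 0.2458296 , 0.08136194]), [np.float64(0.003786294732108721), np.float64(0.003786294732108505)])
mid (array([0.50853504, 0.24356486, 0.14336889]), [np.float64(0.019165223080303977), np.float64(0.019165223080304068)])
chip (array([ 0.57728544, -0.16206096,  0.02255539]), [np.float64(0.005288329670354568), np.float64(0.005288329670354615)]) [ 0.57350373 -0.16009793  0.016     ] [ 0.58697382 -0.16020012  0.016     ]
spool [0.71816778 0.02772097 0.019     ] jar [0.6970382  0.30844218 0.025     ]
```

View pics/cs.png

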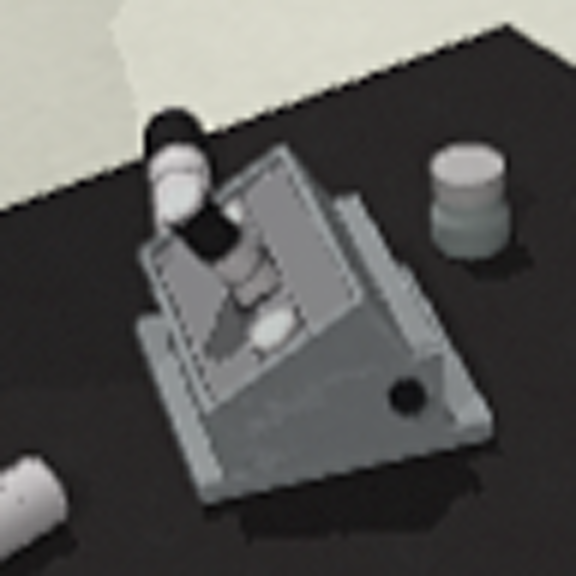

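View pics/ct.png

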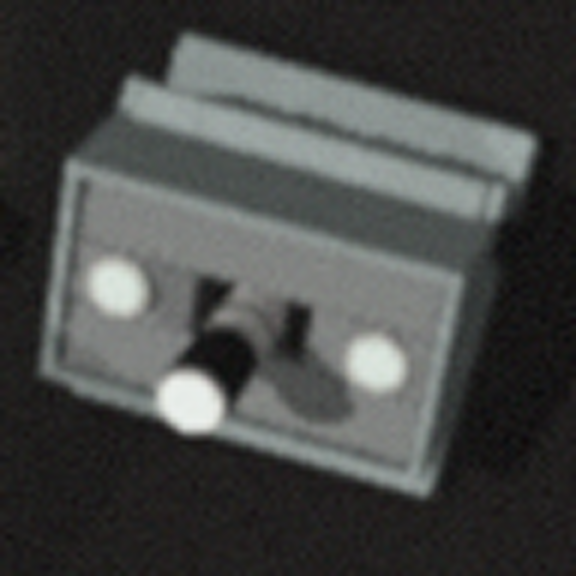

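View pics/bt.png

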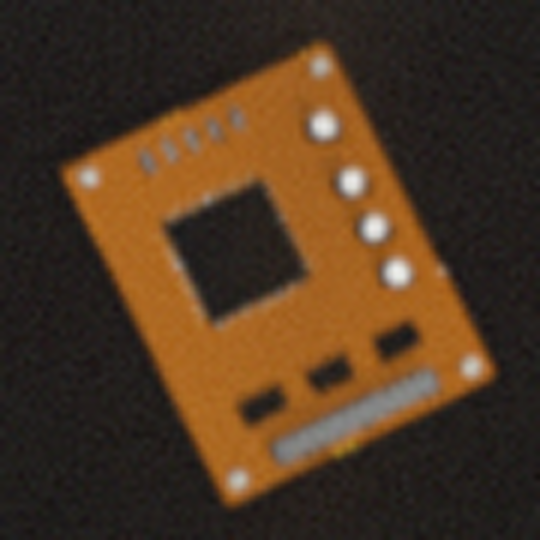

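```bash
cat >> h.py <<'E'
from scipy.optimize import least_squares
E
python3 - <<'E'
from h import *
s,t=cam(eyes.grab_frame("side")),cam(eyes.grab_frame("top"))
u=np.array([.866,0,.5]);n=np.array([-.5,0,.866]);m=np.array([-.025,0,.078]);Y=np.array([0,1,0])
TO=lambda p:np.array(p)/6+np.array([174,177]); SO=lambda p:np.array(p)/6+np.array([222,127])
for a,b in [(.042,.070),(.046,.074)]:
    f=lambda i,j:m+u*i*a+Y*j*b
    obs=[(t,m+Y*.05+n*.004,TO((118,287))),(t,m-Y*.05+n*.004,TO((377,362))),(s,m+Y*.05+n*.004,SO((232,212))),(s,m-Y*.05+n*.004,SO((272,327))),
     (t,f(1,1),TO((75,160))),(t,f(1,-1),TO((462,270))),(t,f(-1,-1),TO((432,495))),(t,f(-1,1),TO((42,378))),
     (s,f(1,1),SO((285,147))),(s,f(1,-1),SO((358,298))),(s,f(-1,-1),SO((207,412))),(s,f(-1,1),SO((140,252))),
     (s,np.array([-.075,-.075,0]),SO((207,503))),(s,np.array([.075,-.075,0]),SO((492,440))),
     (t,m+n*.06,TO((192,402))),]
    def W(q,p):return R.from_euler('z',q[2]).apply(p)+np.array([q[0],q[1],0])
    def res(q):return np.concatenate([proj(c,W(q,p))[0]-o-(q[3:5] if c is t else q[5:7]) for c,p,o in obs]+[q[3:]*0.5])
    r=least_squares(res,[.55,.24,-.2,0,0,0,0],loss='soft_l1')
    print(r.x.round(4),r.cost);print(res(r.x)[:-4].reshape(-1,2).round(1).tolist())
    q=r.x
    print("mouth",W(q,m),"eye",W(q,m+n*.06),"axis",R.from_euler('z',q[2]).apply(n))
# chip corners, top
c=np.array([(165,225),(262,182),(308,272),(215,325)])/6+np.array([355,165])
P=[onz(t,p,.016) for p in c];print(np.round(P,4),np.mean(P,0),[np.linalg.norm(P[i]-P[i-1]) for i in range(4)])
E
```

```text
[ 0.551   0.2356 -0.2979 -0.1421 -0.0698  0.1257  0.6605] 19.492367830742594
[[0.0, 0.3], [0.0, 0.0], [-2.1, 0.8], [-0.1, -0.8], [1.2, 1.9], [-1.7, 0.9], [-3.1, -5.2], [2.9, -2.5], [-0.9, 1.0], [0.1, -0.1], [1.5, -1.6], [1.5, -0.2], [-0.8, 1.0], [0.7, -0.0], [0.0, 0.1]]
mouth [0.5271492  0.24290903 0.078     ] eye [0.49847025 0.25171345 0.12996   ] axis [-0.47798253  0.14674026  0.866     ]
[ 0.5511  0.2364 -0.3027 -0.5518 -0.4538  0.0397  0.5083] 8.528937664617642
[[0.0, 0.5], [-0.0, 0.5], [-2.1, 0.8], [-0.3, -0.8], [-0.2, 0.0], [0.4, 0.4], [-1.8, -2.8], [1.0, -1.3], [-0.1, -0.3], [1.5, -0.2], [0.5, 0.0], [0.3, -0.2], [-1.0, 1.0], [0.5, 0.1], [-0.1, 0.4]]
mouth [0.52722097 0.24386256 0.078     ] eye [0.49858477 0.25280504 0.12996   ] axis [-0.47727001  0.14904141  0.866     ]
[[ 0.5847 -0.1426  0.016 ]
 [ 0.601  -0.182   0.016 ]
 [ 0.5646 -0.1988  0.016 ]
 [ 0.5444 -0.1609  0.016 ]] [ 0.57367533 -0.17107095  0.016     ] [np.float64(0.04429904006871315), np.float64(0.04264684605432241), np.float64(0.04010669587724175), np.float64(0.04293882426001626)]
```

```bash
cat >> h.py <<'E'
def Rq(q):return R.from_quat([q[1],q[2],q[3],q[0]])
def goal(pos,z,y):
    z=np.array(z)/np.linalg.norm(z);y=np.array(y);y=y-z*(y@z);y/=np.linalg.norm(y)
    Rt=R.from_matrix(np.c_[np.cross(y,z),y,z]);s=monitor.state()
    d=(np.array(pos)-s["tool_pos"]);rv=(Rt*Rq(s["tool_rot"]).inv()).as_rotvec()
    print("shift/.5",(d/.5).round(4).tolist(),"rv/1.5",(rv/1.5).round(4).tolist(),"rows~",np.linalg.norm(rv)/.15)
E
python3 - <<'E'
from h import *
goal([.470,.261,.182],[.477,-.149,-.866],[.297,.955,0])
E
```

```text
shift/.5 [0.3954, -0.6031, -0.0986] rv/1.5 [-0.1287, -0.3247, 0.0972] rows~ 3.625097790663372
```

What could be taken for the scope (top picture): the one standing in the case cutout at (208,240), one lying at (143,206) and one lying at (232,314). The crop ct.png shows the one in the case, which is thinner and shorter than the other two and has its black sleeve up, so that is the one I'll take.

Emit:
step_arm(motion=[[0.1,-0.15,0,-0.03,-0.08,0.025,0],[0.2,-0.3,0,-0.065,-0.16,0.05,0],[0.3,-0.45,-0.05,-0.1,-0.25,0.075,0],[0.395,-0.6,-0.1,-0.129,-0.325,0.097,0],[0.395,-0.603,-0.1,-0.129,-0.325,0.097,0],[0.395,-0.603,-0.1,-0.129,-0.325,0.097,0],[0.395,-0.603,-0.1,-0.129,-0.325,0.097,0],[0.395,-0.603,-0.1,-0.129,-0.325,0.097,0],[0.395,-0.603,-0.1,-0.129,-0.325,0.097,0],[0.395,-0.603,-0.1,-0.129,-0.325,0.097,0]])

```text
time: 2.7
tool_pos: [0.4698, 0.2611, 0.1816]
tool_rot: [0.256, 0.146, 0.955, -0.039]
contact_force: [-0.4, 0.4, 0.4]
gripper_width: 0.998
```

Run:
```python
from h import *
s=monitor.state();f=eyes.grab_frame("wrist");print(s["tool_pos"],Rq(s["tool_rot"]).as_matrix().round(3))
c=wcam(f,s);im=f["pixels"][:,:,::-1].copy()
m=np.array([.5272,.2438,.078]);n=np.array([-.477,.149,.866]);y=np.array([.297,.955,0])
for p in [m,m+n*.06,m+y*.05+n*.004,m-y*.05+n*.004]:
    u=proj(c,p)[0];print(u.round(1));cv2.drawMarker(im,tuple(int(v) for v in u),(0,0,255),0,10)
for k in ["mouth","scope_mid"]:print(k,eyes.pinpoint(k,"wrist"))
print(eyes.look_for("scope_mid","wrist"))
cv2.imwrite("pics/w1.png",im)
```

```text
[0.46983781 0.26113016 0.18158543] [[-0.826  0.298  0.478]
 [ 0.258  0.954 -0.149]
 [-0.5   -0.    -0.866]]
[319.4 191.1]
[319.7 217.5]
[377.1 192.5]
[261.8 192.5]
mouth [{'uv': [320.2, 187.9], 'p': 0.85}, {'uv': [322.2, 192.7], 'p': 0.66}]
scope_mid [{'uv': [321.6, 193.0], 'p': 0.87}, {'uv': [513.4, 151.9], 'p': 0.83}]
[{'box': [516.5, 148.4, 142.8, 45.4], 'p': 0.97}, {'box': [242.2, 15.1, 56.1, 29.1], 'p': 0.89}, {'box': [321.2, 203.0, 35.4, 57.4], 'p': 0.61}]
```

View pics/w1.png

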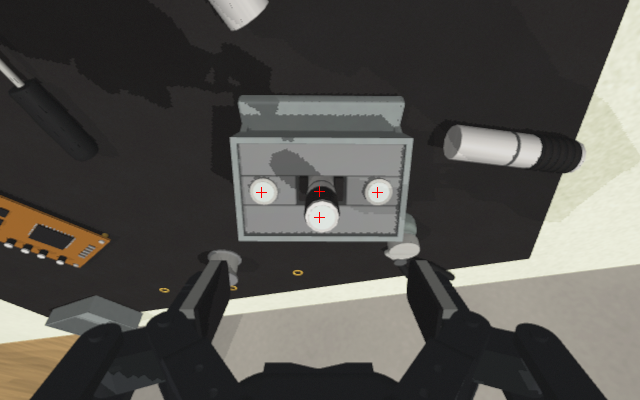

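Emit:
step_arm(motion=[[0.032,-0.009,-0.058,0,0,0,0],[0.064,-0.019,-0.116,0,0,0,0],[0.085,-0.025,-0.153,0,0,0,0],[0.097,-0.0285,-0.175,0,0,0,0],[0.097,-0.0285,-0.175,0,0,0,0],[0.097,-0.0285,-0.175,0,0,0,0],[0.097,-0.0285,-0.175,0,0,0,60]])

```text
time: 3.6
tool_pos: [0.5188, 0.2477, 0.0955]
tool_rot: [0.257, 0.145, 0.955, -0.038]
contact_force: [-0.6, 1.0, -0.4]
gripper_width: 0.856
```

Run:
```python
from h import *
f=eyes.grab_frame("wrist");cv2.imwrite("pics/w2.png",f["pixels"][:,:,::-1]);s=monitor.state();print(s["tool_pos"],s["contact_force"],s["gripper_width"])
f=eyes.grab_frame("side");cv2.imwrite("pics/s2.png",cv2.resize(f["pixels"][100:240,180:360,::-1],None,fx=4,fy=4))
```

```text
[0.51879627 0.24764765 0.0955371 ] [0.84789722 0.23462792 0.36024567] 0.7785291552836927
```

View pics/w2.png

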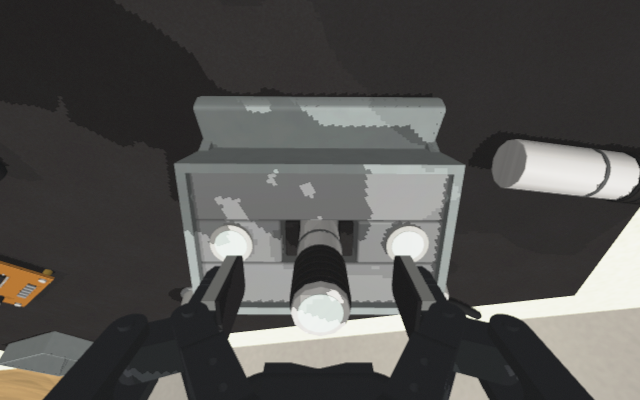

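View pics/s2.png

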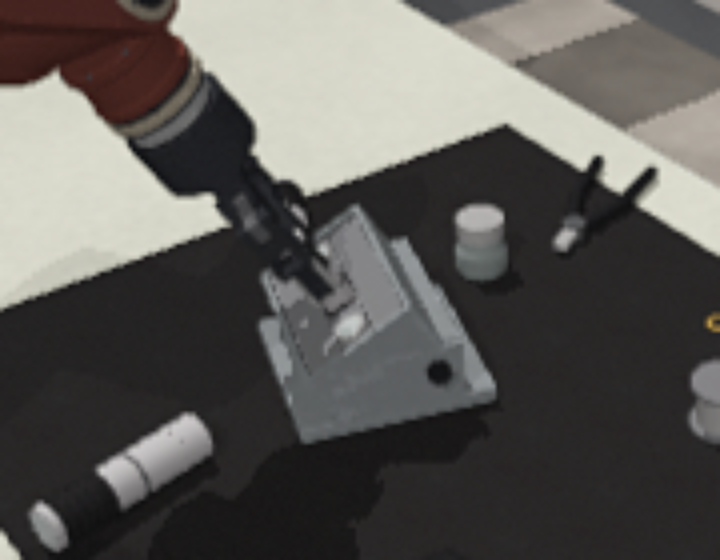

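Emit:
step_arm(motion=[[0,0,0,0,0,0,120],[0,0,0,0,0,0,170],[0,0,0,0,0,0,255],[0,0,0,0,0,0,255],[0,0,0,0,0,0,255],[0,0,0,0,0,0,255],[0,0,0,0,0,0,255],[0,0,0,0,0,0,255]])

```text
time: 4.5
tool_pos: [0.5185, 0.2474, 0.0944]
tool_rot: [0.256, 0.145, 0.955, -0.039]
contact_force: [-3.8, 3.6, 4.6]
gripper_width: 0.27
```

Run:
```python
from h import *
s=monitor.state();print(s["tool_pos"],s["contact_force"],s["ft_torque"],s["gripper_width"],s["joint_pos"])
f=eyes.grab_frame("wrist");cv2.imwrite("pics/w3.png",f["pixels"][:,:,::-1])
```

```text
[0.5185336  0.24735157 0.09440923] [-3.82982854  3.63993309  4.64394243] [0.4288437  0.47687863 0.07786632] 0.26994916555771553 [ 0.48899915 -0.115966    2.08589358 -0.4939398   0.84842266 -0.50978124]
```

View pics/w3.png

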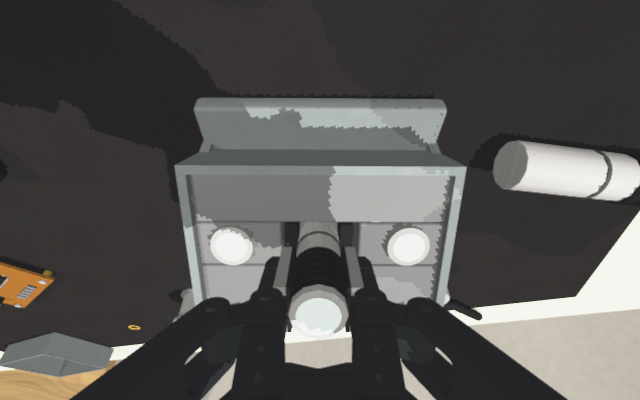

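Emit:
step_arm(motion=[[-0.0004,0.0001,0.0007,-0.046,0.0145,0.084,255],[-0.0008,0.0002,0.0014,-0.0925,0.029,0.168,255],[-0.0011,0.0004,0.0021,-0.046,0.0145,0.084,255],[-0.0015,0.0005,0.0028,0,0,0,255],[-0.0019,0.0006,0.0035,0.046,-0.0145,-0.084,255],[-0.0023,0.0007,0.0042,0.0925,-0.029,-0.168,255],[-0.0027,0.0008,0.0049,0.046,-0.0145,-0.084,255],[-0.0031,0.001,0.0055,0,0,0,255]])

```text
time: 5.35
tool_pos: [0.5163, 0.2475, 0.0952]
tool_rot: [0.255, 0.143, 0.955, -0.039]
contact_force: [2.4, 5.2, -4.6]
gripper_width: 0.267
```

Run:
```python
from h import *
s=monitor.state();n=np.array([-.477,.149,.866]);print(s["tool_pos"],s["contact_force"],s["contact_force"]@n,s["ft_torque"],s["gripper_width"],(s["tool_pos"]-np.array([.5272,.2438,.078]))@n)
f=eyes.grab_frame("wrist");cv2.imwrite("pics/w4.png",f["pixels"][:,:,::-1])
```

```text
[0.516285   0.2474793  0.09515559] [ 2.39383402  5.21294058 -4.55349933] -4.30846109976914 [0.96438309 0.13485418 0.3334303 ] 0.26721213905388175 0.020611411696004868
```

View pics/w4.png

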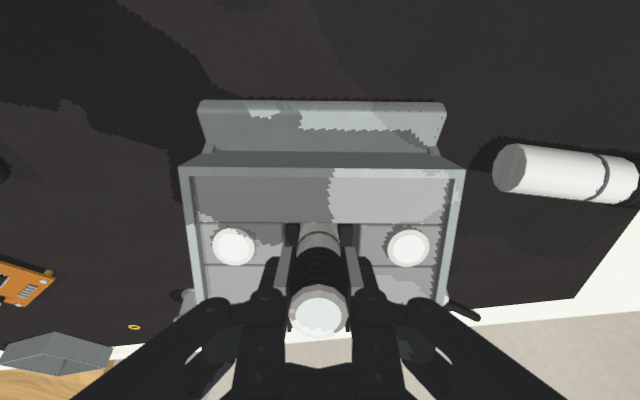

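Emit:
step_arm(motion=[[-0.0004,0.0005,0.0007,-0.046,0.0145,0.084,255],[-0.0008,0.001,0.0014,-0.0925,0.029,0.168,255],[-0.0011,0.0014,0.0021,-0.046,0.0145,0.084,255],[-0.0015,0.0015,0.0028,0,0,0,255],[-0.0019,0.0016,0.0035,0.046,-0.0145,-0.084,255],[-0.0023,0.0017,0.0042,0.0925,-0.029,-0.168,255],[-0.0027,0.0018,0.0049,0.046,-0.0145,-0.084,255],[-0.0031,0.002,0.0055,0,0,0,255]])

```text
time: 6.2
tool_pos: [0.5148, 0.2482, 0.098]
tool_rot: [0.255, 0.144, 0.955, -0.04]
contact_force: [2.3, 3.0, -3.5]
gripper_width: 0.259
```

Emit:
step_arm(motion=[[-0.0004,0.0001,0.0007,-0.046,0.0145,0.084,255],[-0.0008,0.0002,0.0014,-0.0925,0.029,0.168,255],[-0.0011,0.0004,0.0021,-0.046,0.0145,0.084,255],[-0.0015,0.0005,0.0028,0,0,0,255],[-0.0019,0.0006,0.0035,0.046,-0.0145,-0.084,255],[-0.0023,0.0007,0.0042,0.0925,-0.029,-0.168,255],[-0.0027,0.0008,0.0049,0.046,-0.0145,-0.084,255],[-0.0031,0.001,0.0055,0,0,0,255]])

```text
time: 7.0
tool_pos: [0.5132, 0.2487, 0.1008]
tool_rot: [0.255, 0.144, 0.955, -0.04]
contact_force: [3.2, 4.2, -4.5]
gripper_width: 0.265
```

Run:
```python
from h import *
s=monitor.state();n=np.array([-.477,.149,.866]);print(s["tool_pos"],s["contact_force"],s["contact_force"]@n,s["ft_torque"],s["gripper_width"],(s["tool_pos"]-np.array([.5272,.2438,.078]))@n)
f=eyes.grab_frame("wrist");cv2.imwrite("pics/w5.png",f["pixels"][:,:,::-1])
f=eyes.grab_frame("top");cv2.imwrite("pics/t5.png",cv2.resize(f["pixels"][177:273,174:270,::-1],None,fx=6,fy=6,interpolation=2))
```

```text
[0.51322941 0.24869584 0.10075058] [ 3.2139013   4.19986163 -4.47241705] -4.780364703405834 [0.85653043 0.15902941 0.30026743] 0.2651799120375076 0.0270954514121229
```

View pics/w5.png

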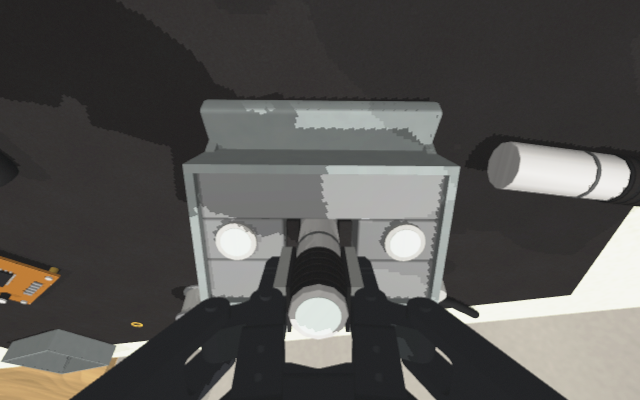

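View pics/t5.png

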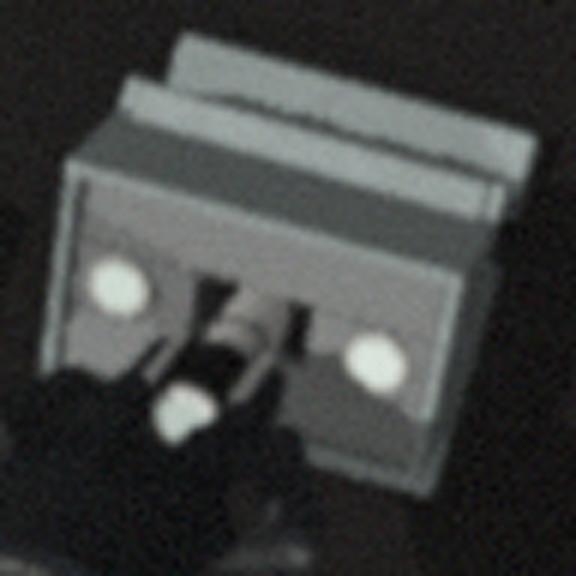

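Taken together, the pictures show the case unmoved (its rings are still at crop (118,287) and (377,362)). The barrel is rising with the fingers, about 8 mm so far. I'll carry on.

Emit:
step_arm(motion=[[-0.0004,0.0001,0.0007,-0.046,0.0145,0.084,255],[-0.0008,0.0002,0.0014,-0.0925,0.029,0.168,255],[-0.0011,0.0004,0.0021,-0.046,0.0145,0.084,255],[-0.0015,0.0005,0.0028,0,0,0,255],[-0.0019,0.0006,0.0035,0.046,-0.0145,-0.084,255],[-0.0023,0.0007,0.0042,0.0925,-0.029,-0.168,255],[-0.0027,0.0008,0.0049,0.046,-0.0145,-0.084,255],[-0.0031,0.001,0.0055,0,0,0,255]])

```text
time: 7.9
tool_pos: [0.5116, 0.2492, 0.1038]
tool_rot: [0.255, 0.145, 0.955, -0.039]
contact_force: [2.9, 2.4, -4.9]
gripper_width: 0.267
```

Emit:
step_arm(motion=[[-0.0004,0.0001,0.0007,-0.046,0.0145,0.084,255],[-0.0008,0.0002,0.0014,-0.0925,0.029,0.168,255],[-0.0011,0.0004,0.0021,-0.046,0.0145,0.084,255],[-0.0015,0.0005,0.0028,0,0,0,255],[-0.0019,0.0006,0.0035,0.046,-0.0145,-0.084,255],[-0.0023,0.0007,0.0042,0.0925,-0.029,-0.168,255],[-0.0027,0.0008,0.0049,0.046,-0.0145,-0.084,255],[-0.0031,0.001,0.0055,0,0,0,255]])

```text
time: 8.7
tool_pos: [0.5101, 0.2496, 0.1065]
tool_rot: [0.255, 0.145, 0.955, -0.039]
contact_force: [2.0, 3.4, -4.4]
gripper_width: 0.268
```

Emit:
step_arm(motion=[[-0.0004,0.0001,0.0007,-0.046,0.0145,0.084,255],[-0.0008,0.0002,0.0014,-0.0925,0.029,0.168,255],[-0.0011,0.0004,0.0021,-0.046,0.0145,0.084,255],[-0.0015,0.0005,0.0028,0,0,0,255],[-0.0019,0.0006,0.0035,0.046,-0.0145,-0.084,255],[-0.0023,0.0007,0.0042,0.0925,-0.029,-0.168,255],[-0.0027,0.0008,0.0049,0.046,-0.0145,-0.084,255],[-0.0031,0.001,0.0055,0,0,0,255]])

```text
time: 9.5
tool_pos: [0.5086, 0.2501, 0.1093]
tool_rot: [0.255, 0.145, 0.955, -0.039]
contact_force: [2.0, 3.0, -5.0]
gripper_width: 0.266
```

Emit:
step_arm(motion=[[-0.0004,0.0001,0.0007,-0.046,0.0145,0.084,255],[-0.0008,0.0002,0.0014,-0.0925,0.029,0.168,255],[-0.0011,0.0004,0.0021,-0.046,0.0145,0.084,255],[-0.0015,0.0005,0.0028,0,0,0,255],[-0.0019,0.0006,0.0035,0.046,-0.0145,-0.084,255],[-0.0023,0.0007,0.0042,0.0925,-0.029,-0.168,255],[-0.0027,0.0008,0.0049,0.046,-0.0145,-0.084,255],[-0.0031,0.001,0.0055,0,0,0,255]])

```text
time: 10.3
tool_pos: [0.507, 0.2506, 0.1121]
tool_rot: [0.255, 0.145, 0.955, -0.039]
contact_force: [1.8, 1.9, -4.9]
gripper_width: 0.268
```

Run:
```python
from h import *
s=monitor.state();n=np.array([-.477,.149,.866]);print(s["tool_pos"],s["contact_force"],s["contact_force"]@n,s["ft_torque"],s["gripper_width"],(s["tool_pos"]-np.array([.5272,.2438,.078]))@n)
f=eyes.grab_frame("wrist");cv2.imwrite("pics/w6.png",f["pixels"][:,:,::-1])
f=eyes.grab_frame("top");cv2.imwrite("pics/t6.png",cv2.resize(f["pixels"][177:273,174:270,::-1],None,fx=6,fy=6,interpolation=2))
```

```text
[0.50704005 0.2506429  0.1120877 ] [ 1.78406706  1.92068283 -4.87472137] -4.786326948280366 [0.84178152 0.18465433 0.2726715 ] 0.26795803589818423 0.04015583133704377
```

View pics/w6.png

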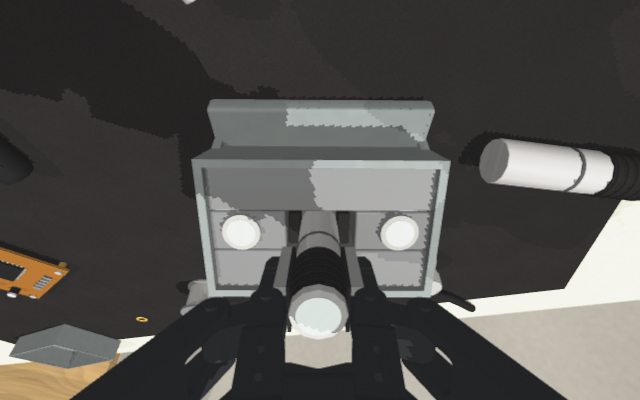

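View pics/t6.png

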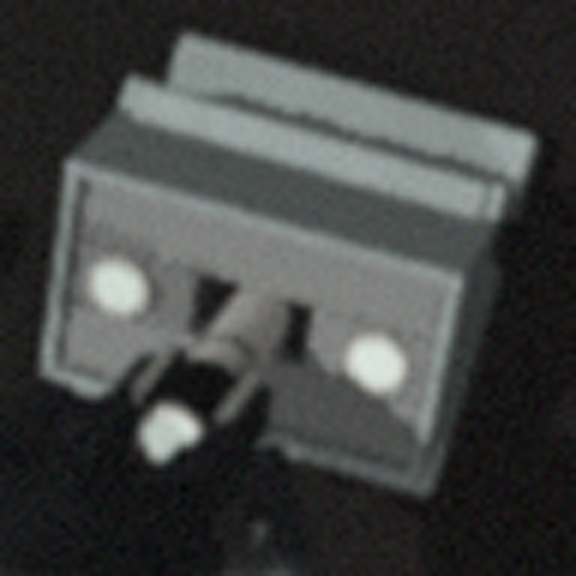

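The barrel has risen about 21 mm with the case still in place (rings unmoved in the top crop). I'll keep wiggling until the grip lets go.

Emit:
step_arm(motion=[[-0.0004,0.0001,0.0007,-0.046,0.0145,0.084,255],[-0.0008,0.0002,0.0014,-0.0925,0.029,0.168,255],[-0.0011,0.0004,0.0021,-0.046,0.0145,0.084,255],[-0.0015,0.0005,0.0028,0,0,0,255],[-0.0019,0.0006,0.0035,0.046,-0.0145,-0.084,255],[-0.0023,0.0007,0.0042,0.0925,-0.029,-0.168,255],[-0.0027,0.0008,0.0049,0.046,-0.0145,-0.084,255],[-0.0031,0.001,0.0055,0,0,0,255]])

```text
time: 11.2
tool_pos: [0.5055, 0.2512, 0.115]
tool_rot: [0.255, 0.146, 0.955, -0.039]
contact_force: [2.0, 3.4, -3.8]
gripper_width: 0.261
```

Emit:
step_arm(motion=[[-0.0004,0.0001,0.0007,-0.046,0.0145,0.084,255],[-0.0008,0.0002,0.0014,-0.0925,0.029,0.168,255],[-0.0011,0.0004,0.0021,-0.046,0.0145,0.084,255],[-0.0015,0.0005,0.0028,0,0,0,255],[-0.0019,0.0006,0.0035,0.046,-0.0145,-0.084,255],[-0.0023,0.0007,0.0042,0.0925,-0.029,-0.168,255],[-0.0027,0.0008,0.0049,0.046,-0.0145,-0.084,255],[-0.0031,0.001,0.0055,0,0,0,255]])

```text
time: 12.0
tool_pos: [0.5043, 0.2511, 0.1186]
tool_rot: [0.256, 0.146, 0.955, -0.04]
contact_force: [-0.7, -1.7, 2.1]
gripper_width: 0.265
```

Emit:
step_arm(motion=[[-0.0004,0.0001,0.0007,-0.046,0.0145,0.084,255],[-0.0008,0.0002,0.0014,-0.0925,0.029,0.168,255],[-0.0011,0.0004,0.0021,-0.046,0.0145,0.084,255],[-0.0015,0.0005,0.0028,0,0,0,255],[-0.0019,0.0006,0.0035,0.046,-0.0145,-0.084,255],[-0.0023,0.0007,0.0042,0.0925,-0.029,-0.168,255],[-0.0027,0.0008,0.0049,0.046,-0.0145,-0.084,255],[-0.0031,0.001,0.0055,0,0,0,255]])

```text
time: 12.8
tool_pos: [0.5026, 0.2514, 0.1212]
tool_rot: [0.256, 0.146, 0.955, -0.04]
contact_force: [0.1, -0.8, -1.3]
gripper_width: 0.266
```

Emit:
step_arm(motion=[[-0.0004,0.0001,0.0007,-0.046,0.0145,0.084,255],[-0.0008,0.0002,0.0014,-0.0925,0.029,0.168,255],[-0.0011,0.0004,0.0021,-0.046,0.0145,0.084,255],[-0.0015,0.0005,0.0028,0,0,0,255],[-0.0019,0.0006,0.0035,0.046,-0.0145,-0.084,255],[-0.0023,0.0007,0.0042,0.0925,-0.029,-0.168,255],[-0.0027,0.0008,0.0049,0.046,-0.0145,-0.084,255],[-0.0031,0.001,0.0055,0,0,0,255]])

```text
time: 13.6
tool_pos: [0.501, 0.2519, 0.1239]
tool_rot: [0.256, 0.146, 0.955, -0.04]
contact_force: [0.7, -0.2, -1.7]
gripper_width: 0.266
```

Run:
```python
from h import *
s=monitor.state();n=np.array([-.477,.149,.866]);print(s["tool_pos"],s["contact_force"],s["contact_force"]@n,s["ft_torque"],s["gripper_width"],(s["tool_pos"]-np.array([.5272,.2438,.078]))@n)
f=eyes.grab_frame("top");cv2.imwrite("pics/t7.png",cv2.resize(f["pixels"][177:273,174:270,::-1],None,fx=6,fy=6,interpolation=2))
```

```text
[0.50101515 0.25191346 0.12385722] [ 0.72339973 -0.16854577 -1.66644887] -1.8133197135394254 [ 0.09526409  0.27793483 -0.05028347] 0.26562978705988144 0.053411430399984985
```

View pics/t7.png

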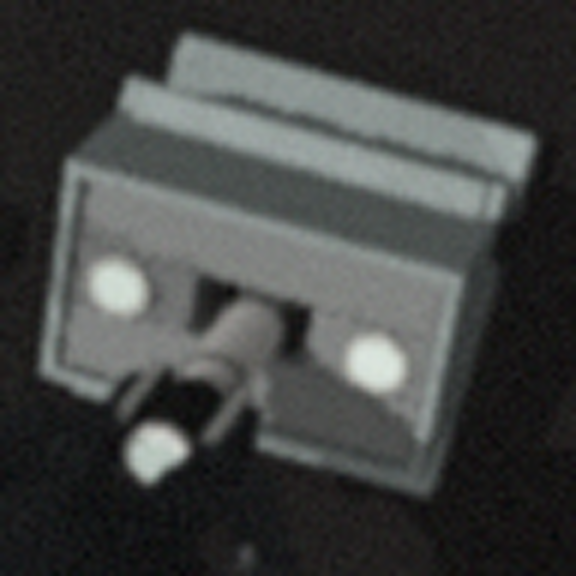

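The rubber jaws have let go: the force dropped to just the scope's weight. Now I'll draw it straight out along the axis.

Emit:
step_arm(motion=[[-0.005,0.0015,0.009,0,0,0,255],[-0.012,0.004,0.022,0,0,0,255],[-0.024,0.0075,0.0433,0,0,0,255],[-0.038,0.012,0.069,0,0,0,255],[-0.057,0.018,0.104,0,0,0,255],[-0.057,0.018,0.15,0,0,0,255],[-0.057,0.018,0.2,0,0,0,255],[-0.057,0.018,0.2,0,0,0,255]])

```text
time: 14.45
tool_pos: [0.4745, 0.2633, 0.2304]
tool_rot: [0.26, 0.147, 0.954, -0.036]
contact_force: [-0.7, -0.3, -0.3]
gripper_width: 0.267
```

Run:
```python
from h import *
s=monitor.state();print(s["tool_pos"],s["contact_force"],s["gripper_width"])
goal([.5737,-.171,.20],[0,0,-1],[.297,.955,0])
f=eyes.grab_frame("wrist");cv2.imwrite("pics/w8.png",f["pixels"][:,:,::-1])
f=eyes.grab_frame("side");cv2.imwrite("pics/s8.png",f["pixels"][:,:,::-1])
```

```text
[0.47447651 0.26327989 0.23036001] [-0.67710465 -0.32832779 -0.27999062] 0.26679164733852057
shift/.5 [0.1984, -0.8686, -0.0607] rv/1.5 [0.1008, 0.3392, 0.0022] rows~ 3.5388498034400406
```

View pics/w8.png

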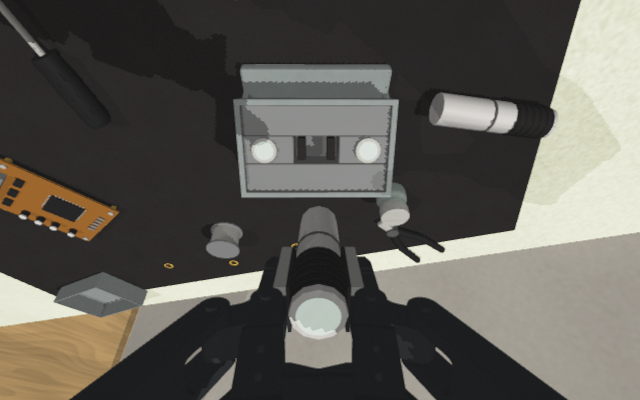

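View pics/s8.png

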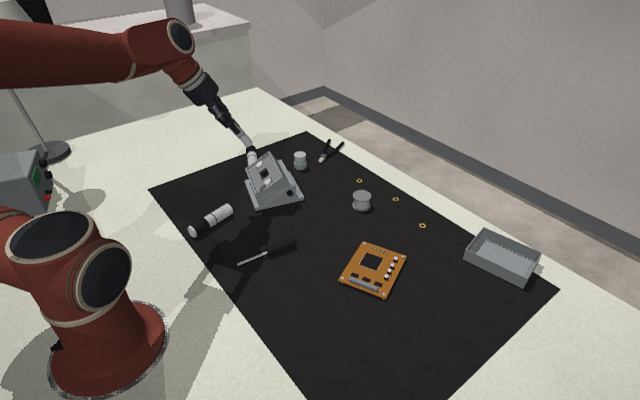

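The scope is out: the wrist view shows the cutout empty at (317,150) and the barrel in the pads. I'll carry it over the chip and turn it upright.

Emit:
step_arm(motion=[[0,-0.05,0,0,0,0,255],[0.02,-0.13,0,0.015,0.05,0,255],[0.04,-0.22,0,0.03,0.1,0,255],[0.06,-0.31,0,0.045,0.15,0,255],[0.08,-0.4,0,0.06,0.2,0,255],[0.11,-0.49,0,0.075,0.25,0.001,255],[0.14,-0.58,0,0.09,0.3,0.002,255],[0.17,-0.67,0,0.1,0.339,0.002,255],[0.19,-0.76,-0.03,0.1,0.339,0.002,255],[0.198,-0.84,-0.06,0.1,0.339,0.002,255]])

```text
time: 15.55
tool_pos: [0.5717, -0.1606, 0.1917]
tool_rot: [-0.005, 0.149, 0.989, -0.003]
contact_force: [-0.1, 0.9, -0.5]
gripper_width: 0.268
```

Run:
```python
from h import *
s=monitor.state();print(s["joint_pos"])
goal([.5737,-.171,.18],[0,0,-1],[.297,.955,0])
```

```text
[-0.39515057  0.01246068  1.72103573 -0.00858591  1.41572103 -1.66566916]
shift/.5 [0.0039, -0.0207, -0.0233] rv/1.5 [0.0033, -0.0069, -0.0017] rows~ 0.07795633282999048
```

Emit:
step_arm(motion=[[0.002,-0.025,-0.02,0,0,0,255],[0.002,-0.025,-0.02,0,0,0,255],[0.002,-0.025,-0.02,0,0,0,255]])

```text
time: 15.85
tool_pos: [0.572, -0.1696, 0.1828]
tool_rot: [-0.005, 0.148, 0.989, -0.003]
contact_force: [1.1, -0.0, -0.2]
gripper_width: 0.268
```

Run:
```python
from h import *
s=monitor.state();f=eyes.grab_frame("wrist");c=wcam(f,s);im=f["pixels"][:,:,::-1].copy()
print(s["tool_pos"],Rq(s["tool_rot"]).as_matrix()[:,2].round(4))
print(eyes.pinpoint("chip_top","wrist"),eyes.pinpoint("scope_foot","wrist"))
cv2.imwrite("pics/w9.png",im)
for k in["side","top"]:
  g=eyes.grab_frame(k);cv2.imwrite(f"pics/{k}9.png",cv2.resize(g["pixels"][100:300,260:480,::-1],None,fx=3.5,fy=3)) if k=="side" else cv2.imwrite(f"pics/{k}9.png",cv2.resize(g["pixels"][130:290,310:470,::-1],None,fx=3.7,fy=3.7))
```

```text
[ 0.57203369 -0.16956101  0.18284688] [-0.0102 -0.0039 -0.9999]
[{'uv': [322.2, 177.4], 'p': 0.93}] [{'uv': [319.0, 224.7], 'p': 0.88}]
```

View pics/w9.png

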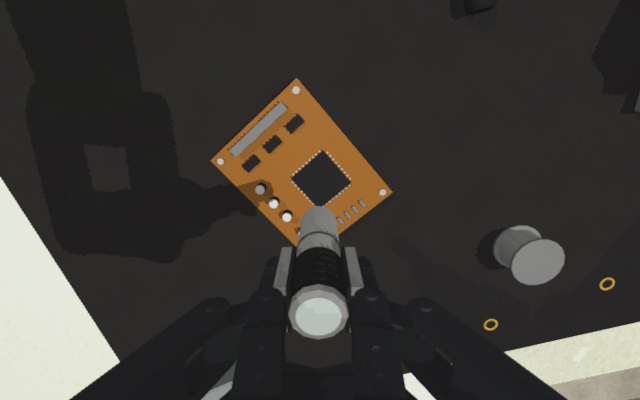

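View pics/side9.png

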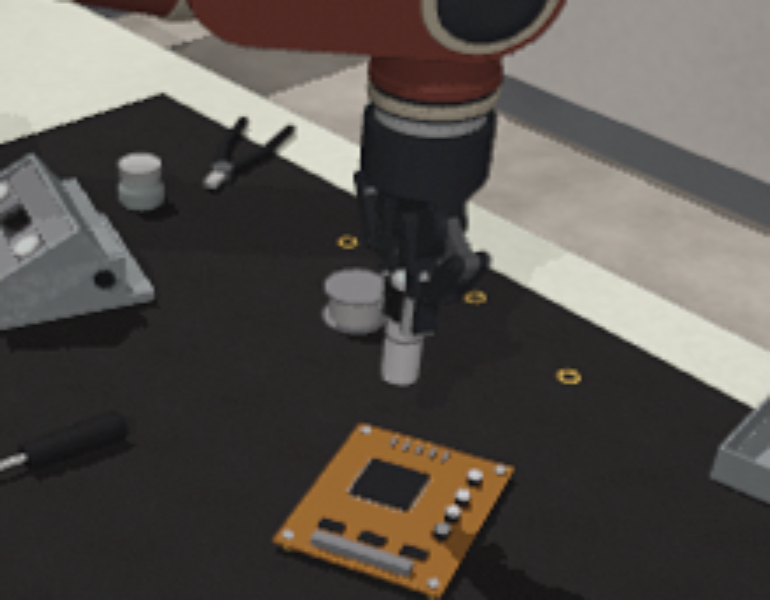

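Run:
```python
from h import *
s=monitor.state();f=eyes.grab_frame("wrist");c=wcam(f,s);im=f["pixels"][:,:,::-1].copy()
t=cam(eyes.grab_frame("top"))
print("chip",onz(c,(322,177.4),.016),onz(c,(321,178.5),.016))
Rt=Rq(s["tool_rot"]).as_matrix();p=s["tool_pos"]
for h in (.051,-.041,):
    a=np.linspace(0,2*np.pi,40);P=np.array([p+Rt@np.array([.012*np.cos(q),.012*np.sin(q),h]) for q in a])
    cv2.polylines(im,[proj(c,P).astype(int)],True,(0,0,255) if h>0 else (0,255,0),1)
cv2.drawMarker(im,tuple(proj(c,onz(c,(322,177.4),.016))[0].astype(int)),(255,255,0),0,8)
cv2.imwrite("pics/w10.png",cv2.resize(im[120:370,220:420],None,fx=2.4,fy=2.4,interpolation=2))
```

```text
chip [ 0.57420831 -0.16765485  0.016     ] [ 0.57503302 -0.16897777  0.016     ]
```

View pics/w10.png

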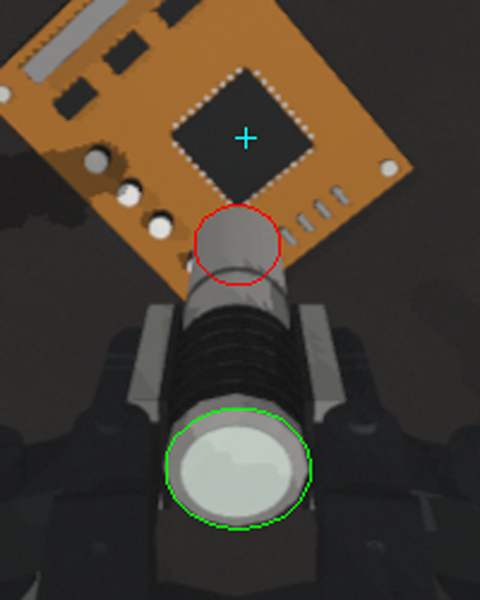

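Run:
```python
from h import *
goal([.5745,-.1695,.080],[0,0,-1],[.297,.955,0])
```

```text
shift/.5 [0.0029, 0.0008, -0.2097] rv/1.5 [0.0039, -0.0046, -0.004] rows~ 0.0722058159744212
```

Emit:
step_arm(motion=[[0.003,0.001,-0.07,0.004,-0.0046,-0.004,255],[0.003,0.001,-0.13,0.004,-0.0046,-0.004,255],[0.003,0.001,-0.18,0.004,-0.0046,-0.004,255],[0.003,0.001,-0.205,0.004,-0.0046,-0.004,255],[0.003,0.001,-0.205,0.004,-0.0046,-0.004,255],[0.003,0.001,-0.205,0.004,-0.0046,-0.004,255]])

```text
time: 16.8
tool_pos: [0.575, -0.1704, 0.0827]
tool_rot: [0.0, 0.151, 0.989, -0.0]
contact_force: [0.1, -0.2, 0.2]
gripper_width: 0.265
```

Run:
```python
from h import *
s=monitor.state();f=eyes.grab_frame("wrist");c=wcam(f,s);im=f["pixels"][:,:,::-1].copy()
goal([.5745,-.1695,.068],[0,0,-1],[.297,.955,0]);print(s["tool_pos"],s["contact_force"],Rq(s["tool_rot"]).as_matrix()[:,2].round(4))
Rt=Rq(s["tool_rot"]).as_matrix();p=s["tool_pos"]
g=eyes.grab_frame("side");gi=g["pixels"][:,:,::-1].copy();sc=cam(g);big=cv2.resize(gi[170:310,310:450],None,fx=4,fy=4,interpolation=2)
for h in (.051,-.041,):
    a=np.linspace(0,2*np.pi,40);P=np.array([p+Rt@np.array([.012*np.cos(q),.012*np.sin(q),h]) for q in a])
    cv2.polylines(im,[proj(c,P).astype(int)],True,(0,0,255) if h>0 else (0,255,0),1)
    cv2.polylines(big,[((proj(sc,P)-[310,170])*4).astype(int)],True,(0,0,255) if h>0 else (0,255,0),1)
cv2.imwrite("pics/w11.png",cv2.resize(im[120:370,220:420],None,fx=2.4,fy=2.4,interpolation=2))
cv2.imwrite("pics/s11.png",big)
```

```text
shift/.5 [-0.002, 0.0023, -0.031] rv/1.5 [0.0005, 0.0011, 0.0007] rows~ 0.013742680401643661
[ 0.57500149 -0.17036429  0.0827483 ] [ 0.0749056  -0.15124672  0.15380886] [ 3.e-04 -1.e-04 -1.e+00]
```

View pics/w11.png

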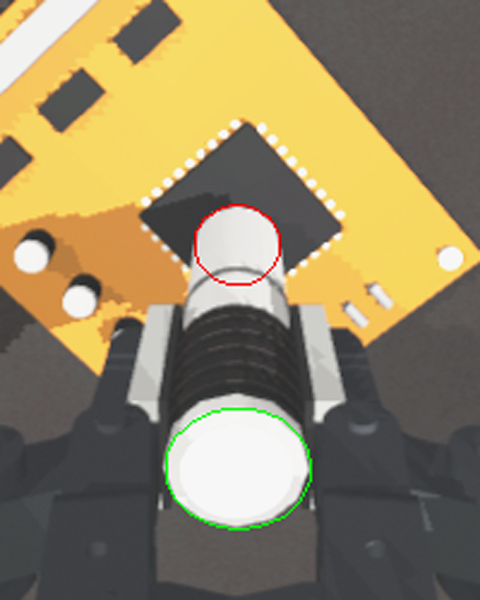

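View pics/s11.png

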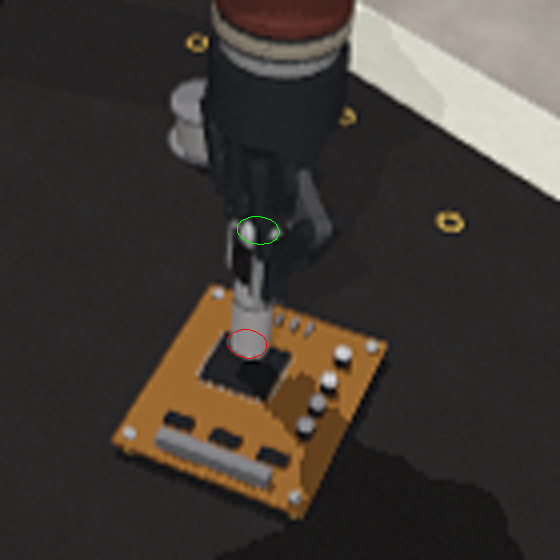

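Run:
```python
from h import *
s=monitor.state();f=eyes.grab_frame("wrist");c=wcam(f,s)
l=onz(c,(220+141/2.4,120+215/2.4),.016);r=onz(c,(220+343/2.4,120+228/2.4),.016);print(l,r,(l+r)/2,np.linalg.norm(l-r),eyes.pinpoint("chip_top","wrist"),s["tool_pos"])
```

```text
[ 0.56458803 -0.19758106  0.016     ] [ 0.58671203 -0.14083452  0.016     ] [ 0.57565003 -0.16920779  0.016     ] 0.060906818643834876 [{'uv': [317.5, 220.1], 'p': 0.64}, {'uv': [318.1, 209.4], 'p': 0.55}] [ 0.57563299 -0.17073056  0.08375846]
```

Emit:
step_arm(motion=[[0,0.002,-0.01,0,0,0,255],[0,0.002,-0.018,0,0,0,255],[0,0.002,-0.018,0,0,0,255],[0,0.002,-0.018,0,0,0,255]])

```text
time: 17.4
tool_pos: [0.574, -0.1691, 0.0721]
tool_rot: [-0.001, 0.151, 0.989, 0.0]
contact_force: [1.0, -0.8, -0.9]
gripper_width: 0.265
```

Emit:
step_arm(motion=[[0.001,0,-0.002,0,0,0,255],[0.002,0,-0.004,0,0,0,255],[0.002,0,-0.004,0,0,0,255]])

```text
time: 17.7
tool_pos: [0.5753, -0.1692, 0.0704]
tool_rot: [-0.001, 0.151, 0.989, 0.0]
contact_force: [0.6, -0.2, -1.3]
gripper_width: 0.266
```

Emit:
step_arm(motion=[[0,0,-0.002,0,0,0,255],[0,0,-0.002,0,0,0,255]])

```text
time: 17.9
tool_pos: [0.5752, -0.1692, 0.0694]
tool_rot: [-0.001, 0.151, 0.989, 0.0]
contact_force: [-0.6, -0.4, -1.1]
gripper_width: 0.267
```

Emit:
step_arm(motion=[[0,0,-0.002,0,0,0,255],[0,0,-0.002,0,0,0,255]])

```text
time: 18.1
tool_pos: [0.5752, -0.1692, 0.0684]
tool_rot: [-0.001, 0.151, 0.989, 0.0]
contact_force: [-0.1, 0.2, -1.0]
gripper_width: 0.265
```

Emit:
step_arm(motion=[[0,0,-0.002,0,0,0,255],[0,0,-0.002,0,0,0,255]])

```text
time: 18.3
tool_pos: [0.5751, -0.1692, 0.0674]
tool_rot: [-0.001, 0.151, 0.989, 0.0]
contact_force: [-0.1, -0.3, -1.4]
gripper_width: 0.264
```

Emit:
step_arm(motion=[[0,0,-0.002,0,0,0,255],[0,0,-0.002,0,0,0,255]])

```text
time: 18.5
tool_pos: [0.5754, -0.1693, 0.0667]
tool_rot: [-0.0, 0.151, 0.989, 0.0]
contact_force: [1.1, -0.3, -0.0]
gripper_width: 0.267
```

Run:
```python
from h import *
g=eyes.grab_frame("side");cv2.imwrite("pics/s12.png",cv2.resize(g["pixels"][200:300,320:440,::-1],None,fx=6,fy=6,interpolation=2))
s=monitor.state();print(s["tool_pos"],s["contact_force"],s["ft_torque"])
```

```text
[ 0.57537834 -0.16927842  0.06672047] [-0.6354131  -0.88566107  0.3110841 ] [-0.00593955 -0.01826007 -0.01383137]
```

View pics/s12.png

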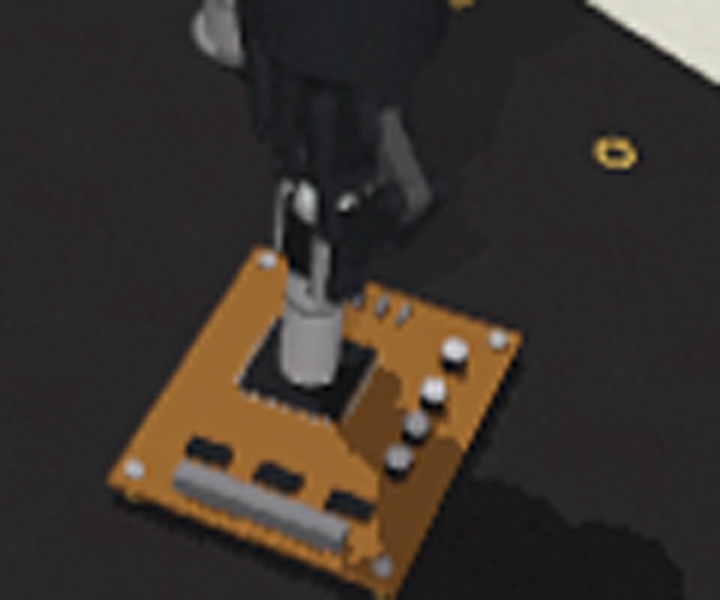

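Emit:
step_arm(motion=[[0,0,-0.001,0,0,0,255],[0,0,-0.002,0,0,0,255],[0,0,-0.002,0,0,0,255]])

```text
time: 18.85
tool_pos: [0.5756, -0.1693, 0.0667]
tool_rot: [-0.0, 0.151, 0.989, 0.0]
contact_force: [-2.2, 1.6, 5.9]
gripper_width: 0.269
```

Emit:
step_arm(motion=[[0,0,0.001,0,0,0,255],[0,0,0.001,0,0,0,175],[0,0,0.001,0,0,0,150],[0,0,0.001,0,0,0,120],[0,0,0.001,0,0,0,60],[0,0,0.001,0,0,0,0],[0,0,0.001,0,0,0,0],[0,0,0.001,0,0,0,0],[0,0,0.001,0,0,0,0]])

```text
time: 19.75
tool_pos: [0.5753, -0.1692, 0.0661]
tool_rot: [-0.001, 0.151, 0.989, 0.0]
contact_force: [-0.6, 1.1, 0.2]
gripper_width: 1.001
```

Run:
```python
from h import *
s=monitor.state();print(s["tool_pos"],s["contact_force"],s["gripper_width"])
f=eyes.grab_frame("wrist");cv2.imwrite("pics/w13.png",f["pixels"][:,:,::-1])
g=eyes.grab_frame("side");cv2.imwrite("pics/s13.png",cv2.resize(g["pixels"][200:300,320:440,::-1],None,fx=6,fy=6,interpolation=2))
```

```text
[ 0.57525777 -0.16922694  0.06606145] [-0.63092009  1.11034254  0.17445136] 1.00117252960858
```

View pics/w13.png

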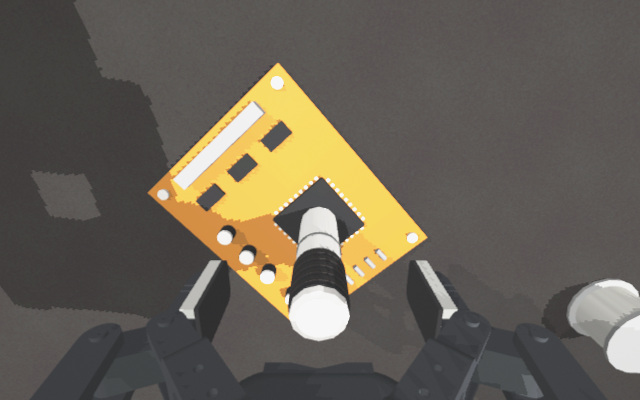

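View pics/s13.png

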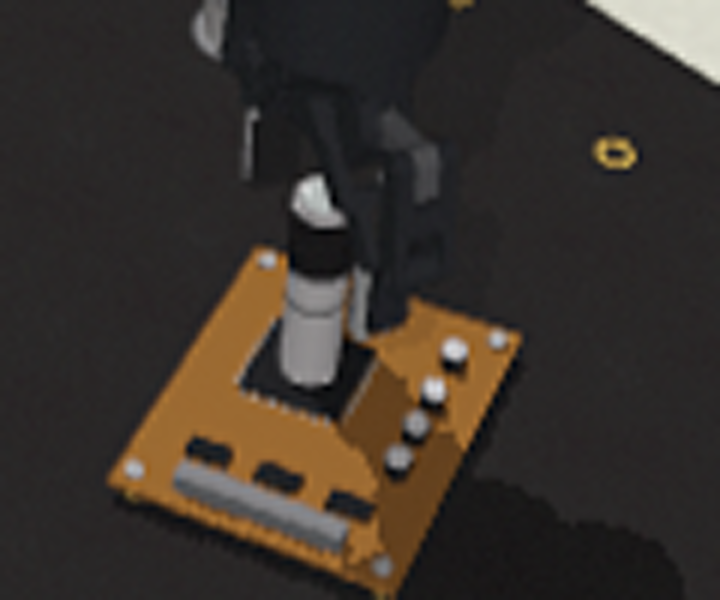

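The jaws are open and the scope stands upright on its own. I'll withdraw straight up.

Emit:
step_arm(motion=[[0,0,0.02,0,0,0,0],[0,0,0.06,0,0,0,0],[0,0,0.12,0,0,0,0],[0,0,0.2,0,0,0,0],[0,0,0.28,0,0,0,0],[-0.1,0,0.3,0,0,0,0],[-0.2,0,0.3,0,0,0,0],[-0.3,0,0.3,0,0,0,0],[-0.3,0,0.3,0,0,0,0],[-0.3,0,0.3,0,0,0,0]])

```text
time: 20.85
tool_pos: [0.4247, -0.1693, 0.217]
tool_rot: [0.001, 0.151, 0.988, -0.0]
contact_force: [0.2, 0.0, 0.2]
gripper_width: 1.0
```

Run:
```python
from h import *
fs={k:eyes.grab_frame(k) for k in("side","top")}
s,t=cam(fs["side"]),cam(fs["top"])
ch=np.array([.5752,-.1695,.016])
a=np.linspace(0,2*np.pi,40)
for k,c,o,w,h in(("side",s,(320,190),120,110),("top",t,(340,150),110,110)):
    b=cv2.resize(fs[k]["pixels"][o[1]:o[1]+h,o[0]:o[0]+w,::-1],None,fx=5,fy=5,interpolation=2)
    for z,col in((0,(0,0,255)),(.092,(0,255,0))):
        P=np.c_[.012*np.cos(a),.012*np.sin(a),0*a+z]+ch
        cv2.polylines(b,[((proj(c,P)-o)*5).astype(int)],True,col,1)
    cv2.imwrite(f"pics/{k}14.png",b)
    for n in["scope_foot","scope_mid","chip_top"]:print(k,n,[(np.round(d["uv"],1).tolist(),round(d["p"],2)) for d in eyes.pinpoint(n,k)])
print(monitor.state()["contact_force"])
cv2.imwrite("pics/topf.png",fs["top"]["pixels"][:,:,::-1])
```

```text
side scope_foot [([228.6, 209.8], 0.83), ([372.1, 259.2], 0.73), ([248.9, 168.9], 0.46)]
side scope_mid [([251.4, 156.8], 0.73), ([209.6, 218.7], 0.72)]
side chip_top [([276.1, 247.7], 0.73), ([371.9, 258.0], 0.61)]
top scope_foot [([226.1, 284.7], 0.91), ([168.1, 214.8], 0.77), ([394.5, 204.2], 0.5), ([214.9, 230.2], 0.3)]
top scope_mid [([144.7, 203.5], 0.56), ([394.8, 206.8], 0.47), ([319.4, 274.6], 0.42)]
top chip_top [([393.4, 209.4], 0.72)]
[-0.02661731 -0.7123519  -0.16626289]
```

View pics/side14.png

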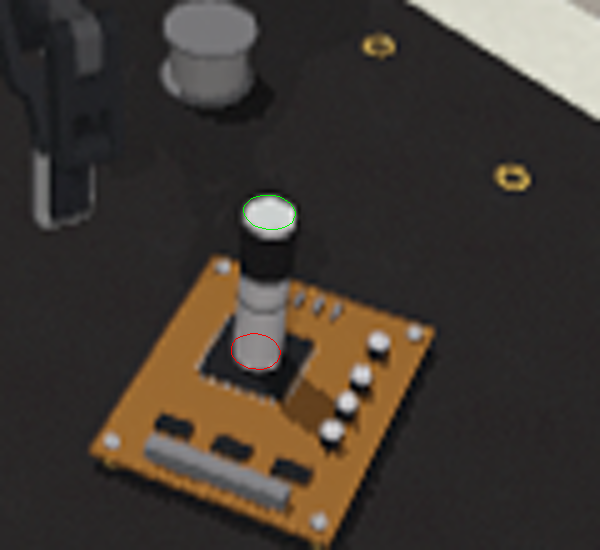

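View pics/top14.png

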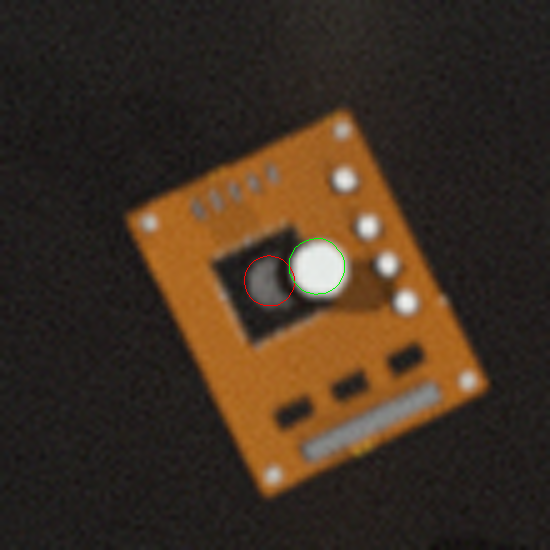

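View pics/topf.png

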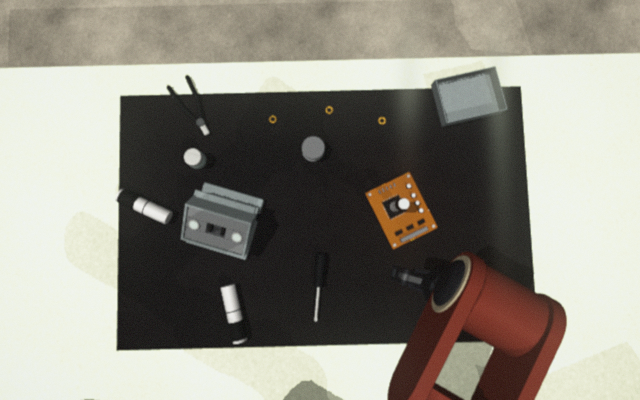

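The scope stands upright. In the top crop its foot is at about (271,282) and the chip's centre at about (272,285), so they agree within 2 to 3 mm. The case and bystanders are at their starting pixels.

```bash
python3 -c "
from plant import manip
print(manip.job_done())"
```

```text
the job is handed in; nothing more can be done
None
```

The microscope is out of its case and standing upright on the large square chip, released. I handed the job in at about 21 s; no verdict was reported.

**What I did:** I gripped the protruding end along its own axis and wiggled it about ±0.29 rad while pulling with about 5 N. The rubber jaws let go after roughly 24 mm of rise. I drew it straight out, turned it upright and lowered it until the chip pushed back with 5.9 N. Then I opened the gripper and backed the arm away.

**Last checks:**
- **Position:** the foot is about 2–3 mm from the chip's centre in the top picture.
- **Upright:** the top camera's outline of an upright barrel matches the scope. The side outline sits about 2 mm off along its length, which is within the calibration error.
- **Case:** it shows no movement in the top pictures during the pull or at the end.
- **Bystanders:** the spool, driver and jar are at their starting pixels.
- **Gripper:** it is fully open and well clear, with no contact force beyond noise.

**Disagreements:**
- The network's first chip reading in the top view was about 5 pixels (11 mm) off. I used the chip's corners and the wrist camera instead.
- In the last pictures the networks also gave some readings on look-alikes and wrong objects, such as the chip reported near the screwdriver. I relied on the pictures for those.

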